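Open the fuel caddy's flip-tab filler cap

ROBOT

A 7-joint arm with a two-finger parallel gripper is mounted at the origin on the work surface. World frame = base frame: x ahead of the robot, y to its left, z up, the work surface at z = 0. Lengths are in m, angles in rad, forces in N, time in s.
With the tool pointing down it reaches from about 0.425 to 0.925 m from the base axis. Payload 6.8 kg.
Tool frame: the origin (TCP) lies at the very end of the fingers, on their centre line; the grasp point (between the pads) lies 19 mm behind it; z points along the fingers, y is the line along which they close (so a half turn about z gives the same grasp; the last joint's range is limited). The gripper opens to 85 mm and grips with 20 to 120 N. Pads are 22 mm wide; open, the fingers measure 114 mm over their backs; the gripper's body (76 mm by 85 mm) begins 54 mm behind the grasp point. The pads swing forward as they close: fully open they stand 13 mm farther back than shut.
Start: joints at [-1.455, 0.477, 0.022, 1.555, -0.011, 1.109, -0.083], TCP at [0.15, 0.658, 0.231] pointing down, gripper open.
Joint ranges: [-2.96, 2.96], [-0.34, 2.1], [-1.41, 1.46], [0.24, 2.44], [-1.37, 4.51], [0.17, 1.92], [-2.96, 2.96]. Speed limits (rad/s): [2.39, 2.39, 3.14, 3.14, 3.14, 3.14, 3.14].

INTERFACE

Orientations are given as a rotation vector (axis times angle).
In Python, from bench import get_obs, viewer, r gives the robot as it stands. The module is installed in compiled form; this text tells all that it offers.
- The arm moves only by the tool play_rows, never from a script. Its argument "commands" is a list that holds one entry, the list of rows, each a list of 5 numbers: the gripper's target within -1 to 1 (shut at 1, half-way at 0, fully open at -1), then the shift along the tool's x, y, z scaled (see below), then the turn about the tool's z scaled (see below). A call has 1 to 12 rows; each row is the pose to reach, as a shift and turn from the pose commanded when the call began, along the tool's axes at that moment; what a row does not reach only later rows make up. The controller multiplies each number of a shift by 0.2 m and each number of a turn by pi/2 rad. A row lasts 1/12 s, in which the tool goes at most 41.7 mm and 7.16 degrees, less where a joint would pass 70% of its speed; a pose out of reach is approached as far as the arm can. A call with a number of a shift or a turn outside -1 to 1 is refused whole. A call with a gripper value outside its range is refused whole. The fingers move at their own pace and stop on an object; "grip_force" is the grip in N (left out, the last holds). Time passes only in rows, so rows that repeat a pose let the fingers close. It gives the time, the measured TCP pose, the force, the opening and the grip force at its end, in the units of the state.
- get_obs(): the state, without advancing time (a new reading comes with each control period).
- viewer.grab_frame(name): name is "side" or "top"; returns a dict with "pixels" (420x560x3 uint8, red, green, blue), "fovy" (degrees; the focal length in pixels is half the picture's height over the tangent of half this angle, whatever the lens; pixels are square), "cx", "cy" (the principal point, pixels), "distortion" ([k1, k2, p1, p2, k3] as OpenCV has them; the pictures are not rectified), "world_to_cam" (4x4, takes a point from world to camera coordinates). Camera axes: x right, y up, looking along -z (the intrinsics and any distortion apply to the point x, -y, -z); pixel columns grow to the right and rows downward; lengths in m; the calibration is good to about 2 mm. A picture is of the moment at which its call begins. There is no depth.
- r.hand_in(): hands the job in; it is judged then, once.
Trained networks look in a picture, given as the dict that the camera call returned (one of the last four; its "shot" number tells which), for a name from the list of things; names that differ only in an ending like _2 or _b are one class to them, and where a whole thing is asked for, a point or a joint stands for the part that bears it (a point fixed in the world has none). Each returns a list of dicts, best first, with "score" (0 to 1); they miss things now and then, are a little off and sometimes report something else, mostly with a low value. They report only what shows in the picture. A call takes as long as a camera call. They do not tell look-alikes from the thing itself.
- viewer.trace(picture, thing): "pixels" (420x560 bool, what is visible of it) and "rect" ([left, top, right, bottom] in pixels, round what is visible of it).
The state is a dict: "clock": time; "joints": joint angles; "qvel": joint speeds; "tau": joint torques, N m; "tcp_pos": TCP position; "orientation": TCP orientation; "contact_force": force on the tool from outside, world axes, zero at the start; "moment": the same for the moment, N m; "grip_width": finger opening in m; "gripper_force": force on a finger pad.
Only numpy, scipy, OpenCV 4.12 (cv2) and the standard library are available. Lean on these libraries where they do the work, as an engineer would, in place of code of your own. Each camera call takes 0.05 s, during which the arm holds its last target. There are 200 camera calls.

TASK

The aluminium fuel caddy needs filling: flip up the steel tab that lies locked across its filler cap, then use the raised tab to unscrew the cap anticlockwise until you feel it come up against its stop, lift it straight out of the neck and stand it upright in the black parts tray. How far it has to turn differs each time, so go by feel and do not wrench or yank the cap in its neck; set it down rather than drop it, and leave the tools and parts lying around where they are.

Things in the scene. Friction and masses are not known exactly. Their poses are not given: they have to be found in the camera images.
- tank: Fuel caddy, fixed: welded aluminium tank 140 x 210 x 90 mm high (its x, y, z). Origin under its centre, z up. Carrying handle along x at y = +78 mm, top 31 mm above the tank top; hand pump with crank on the +x face at y = +55 mm (reaches x = +130 mm, below 75 mm height). Filler neck: round, outer diameter 63 mm, axis at x = 0, y = -35 mm, rising 35 mm from the tank top.
- neck_top (a point): Centre of the neck's top rim, 125 mm above the table, on the neck's axis; axes as the tank's. The rim is 4 mm thick, and has a small notch at +x in which a tooth under the lying tab locks the cap. The hidden thread is a coarse three-start ramp: the cap climbs about 2 mm as it turns.
- cap_top (a point): Centre of the cap's flange top, on the cap's axis; x points along the lying tab to its lip, z up. Dark round flange 51 mm across, 8 mm thick, sunk level (within 2 mm) in the 55 mm rim. It comes free 30 to 88 degrees anticlockwise (seen from above) of its start, at a firm stop, and only at the stop (a few degrees) lifts out. Turning takes about 0.2 to 0.35 N m; over 0.55 N m, or 20 N of pull before it is free, is forcing it. About 180 g.
- cap_foot (a point): Foot of the cap's stem, 28 mm below cap_top on its axis; axes as the cap's. Stem 26 mm across with three radial pins near the foot (41 mm across them). A sprung gasket under the flange pushes the cap up by about 10 N, so let it rise as it is turned. Out of the neck the cap stands upright on the flat foot; to clear the rim it must rise 30 mm.
- tab_hinge (a point): Middle of the tab's hinge line, on the cap's axis, 4 mm above cap_top; the hinge line is the cap's y axis. Axes turn with the tab.
- tab_lip (a point): Middle of the tab's lip, 42 mm from the hinge, level with it while the tab lies; outside the rim, so fingers can pass down either side of it (30 mm free below). Flat steel tab 20 mm wide (along the hinge), 5 mm thick, 50 mm long from hinge to end. Raised, it stands 50 mm above the hinge on the cap's axis.
- tab (a joint): Angle of the tab on the cap, rad: 0 lying across the cap with its lip out over the rim at the cap's +x side, grows as the lip is lifted, 1.57 straight up, stop at 1.6. Stiff hinge (0.05 N m, about 1.2 N at the lip): it stays where it is left. Raised past about 0.3 its tooth has left the notch.
- tray_in (a point): Centre of the parts tray's inner floor, 4 mm above the table, axes along the tray. Fixed (magnetic) shallow black tray, inside 112 x 152 mm (its x, y), walls 4 mm thick and 14 mm high above the floor.
- tool_stand: Bystander: slotted black tool stand 70 x 130 x 61 mm holding three upright grey-gripped hex drivers in a row along its y, tops at 161 mm. Origin under its centre.
- wing: Bystander: clear polycarbonate rear wing, 85 x 175 x 56 mm, span along its y. Origin under its centre.
- weight: Bystander: brass chassis weight 30 x 50 x 10 mm. Origin under its centre.
- pliers: Bystander: blue-handled pliers lying flat, along their x, 165 mm long, 12 mm high, jaws to +x; handles reach 100 mm to -x of the origin at the pivot.
There are look-alikes about, which are no part of the job. There is more than one size of the part that bears cap_top; the job needs the smaller. Of the things that look like the part that bears tray_in, the larger one is meant.

How it is judged:
On the way, in this order (a step that is already met when the one before it is completed fails the run):
1. the tab is flipped up while the cap is still done up in the neck (value of joint tab above 1.2 rad and angle between the x axis of cap_top and the x axis of neck_top, either way round below 0.2 rad and distance between cap_top and neck_top below 0.006 m), for 0.2 s.
2. the cap is turned well round in the neck, tab up (angle between the x axis of cap_top and the x axis of neck_top, either way round above 0.4 rad and value of joint tab above 0.9 rad and distance between cap_top and neck_top below 0.012 m), for 0.1 s.
3. the cap is lifted clear of the neck (z of cap_foot in the frame of neck_top above 0.003 m), for 0.05 s.
At the end, for the whole second after the job is handed in: the cap stands at rest, upright (within 7 degrees), its foot on the floor of the parts tray (within 3 mm of the floor, and inside the tray's walls) (z of cap_foot in the frame of tray_in between -0.003 and 0.003 m and x of cap_foot in the frame of tray_in between -0.05 and 0.05 m and y of cap_foot in the frame of tray_in between -0.07 and 0.07 m and angle between cap_top's own z axis and vertical below 0.12 rad and linear speed of cap below 0.02 m/s); the robot touches nothing.
It fails at once if the cap is wrenched, yanked or rammed in its neck (over 40 N between them) (contact force between cap and tank above 40 N).
It fails at once if the cap is dropped or banged into the tray (over 50 N) (contact force between cap and tray above 50 N).
It fails at once if the tool stand, rear wing, brass weight or pliers is moved (over 15 mm) (distance of any of tool_stand, wing, weight, pliers from where it was at the start of the episode above 0.015 m).
It also fails if it takes over 70 s, if anything falls off the work surface, if the arm or the gripper's body presses on something with over 40 N, if the wrist force passes 120 N, or if a joint passes its speed limit or range.

## Working session

There is one attempt and no reset: what is moved stays moved. The work goes in short steps, Python scripts to look and compute and a tool call to move; the robot and the scene stay as the last step left them, time stands still between calls to the robot, and variables do not carry over. Pictures are saved under pics/ and viewed, at most 10 in all, crops included, and the job is handed in when it is done.

Besides the shell and the picture viewer there is one more tool, called after "Call:" by a JSON object that holds its "op" and its "data", one argument or row to a line. play_rows: Moves the arm, as the interface text tells. Shifts and turns lie within -1 to 1; 1 stands for 0.2 m of shift or pi/2 rad of turn. Its arguments: {"type":"object","properties":{"commands":{"type":"array","items":{"type":"array","items":{"type":"array","items":{"type":"number","minimum":-1,"maximum":1}}}},"grip_force":{"type":"number"}},"required":["commands"]}

```bash
mkdir -p pics; cat > h.py <<'E'
import numpy as np, cv2
from bench import get_obs, viewer, r
from scipy.spatial.transform import Rotation as R
def K(f):
    F=f["pixels"].shape[0]/2/np.tan(np.radians(f["fovy"])/2)
    return np.array([[F,0,f["cx"]],[0,F,f["cy"]],[0,0,1.]])
def proj(f,P):
    P=np.atleast_2d(P); T=np.array(f["world_to_cam"]); c=P@T[:3,:3].T+T[:3,3]
    c=c*[1,-1,-1]
    return cv2.projectPoints(c.reshape(-1,1,3),np.zeros(3),np.zeros(3),K(f),np.array(f["distortion"],float))[0].reshape(-1,2)
def unproj(f,uv,z):
    uv=np.atleast_2d(np.array(uv,float)); n=cv2.undistortPoints(uv.reshape(-1,1,2),K(f),np.array(f["distortion"],float)).reshape(-1,2)
    T=np.array(f["world_to_cam"]); Rm=T[:3,:3]; o=-Rm.T@T[:3,3]
    d=np.c_[n[:,0],-n[:,1],-np.ones(len(n))]@Rm
    return o+d*((z-o[2])/d[:,2])[:,None]
def save(f,name,crop=None,s=1):
    im=f["pixels"][:,:,::-1]
    if crop: l,t,rr,b=crop; im=im[t:b,l:rr]
    cv2.imwrite("pics/"+name,cv2.resize(im,None,fx=s,fy=s,interpolation=cv2.INTER_CUBIC))
E
python3 - <<'E'
from h import *
fs={n:viewer.grab_frame(n) for n in("top","side")}
cv2.imwrite("pics/a.png",np.vstack([cv2.resize(fs[n]["pixels"][:,:,::-1],(400,300)) for n in fs]))
o=get_obs(); print({k:np.round(v,3).tolist() for k,v in o.items()})
for n,f in fs.items():
    save(f,n+"0.png",s=1.4)
    T=np.array(f["world_to_cam"]); print(n,"cam",np.round(-T[:3,:3].T@T[:3,3],3),f["fovy"],f["distortion"])
    for t in["tank","cap_top","tab_lip","tray_in","tool_stand","wing","weight","pliers"]:
        print(t,[(round(d["score"],2),[int(x) for x in d["rect"]],int(d["pixels"].sum())) for d in viewer.trace(f,t)][:4])
E
```

```text
{'clock': 0.1, 'joints': [-1.455, 0.478, 0.022, 1.556, -0.011, 1.109, -0.083], 'qvel': [0.0, -0.002, -0.0, -0.002, 0.0, 0.0, 0.001], 'tau': [0.005, -59.777, 1.614, -28.196, 0.013, 0.005, -0.0], 'tcp_pos': [0.15, 0.658, 0.23], 'orientation': [-0.351, -3.122, 0.003], 'contact_force': [0.302, 0.489, 0.206], 'moment': [-0.017, -0.024, 0.05], 'gripper_force': 0.0, 'grip_width': 0.085}
top cam [0.392 0.016 1.255] 53.7270600198336 [-0.02266261  0.          0.          0.          0.        ]
tank [(0.59, [313, 183, 399, 250], 3640)]
cap_top [(0.9, [356, 153, 388, 174], 534), (0.85, [360, 199, 380, 227], 298)]
tab_lip [(0.57, [359, 156, 379, 172], 196)]
tray_in [(0.81, [194, 145, 234, 175], 945), (0.58, [196, 193, 254, 242], 2024)]
tool_stand [(0.78, [256, 125, 302, 156], 1339)]
wing [(0.6, [134, 271, 198, 309], 1699)]
weight [(0.52, [271, 260, 291, 270], 166)]
pliers [(0.72, [376, 265, 399, 321], 415)]
side cam [ 0.019 -0.572  0.93 ] 47.9511773036762 [-0.12714664  0.          0.          0.          0.        ]
tank [(0.94, [290, 244, 402, 346], 6448)]
cap_top [(0.91, [388, 257, 432, 289], 811), (0.57, [347, 264, 382, 290], 474)]
tab_lip [(0.78, [389, 256, 422, 275], 311), (0.64, [358, 259, 380, 279], 195)]
tray_in [(0.9, [215, 180, 283, 236], 2100), (0.64, [266, 158, 308, 190], 856)]
tool_stand [(0.98, [327, 149, 376, 224], 2043)]
wing [(0.93, [113, 175, 177, 236], 1879)]
weight [(0.6, [230, 262, 249, 281], 232)]
pliers [(0.86, [265, 359, 334, 409], 729)]
```

View pics/top0.png

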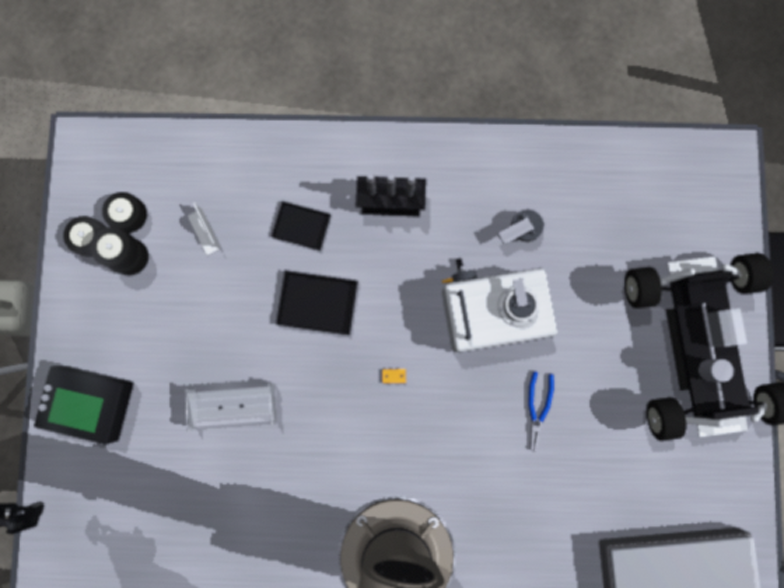

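View pics/side0.png

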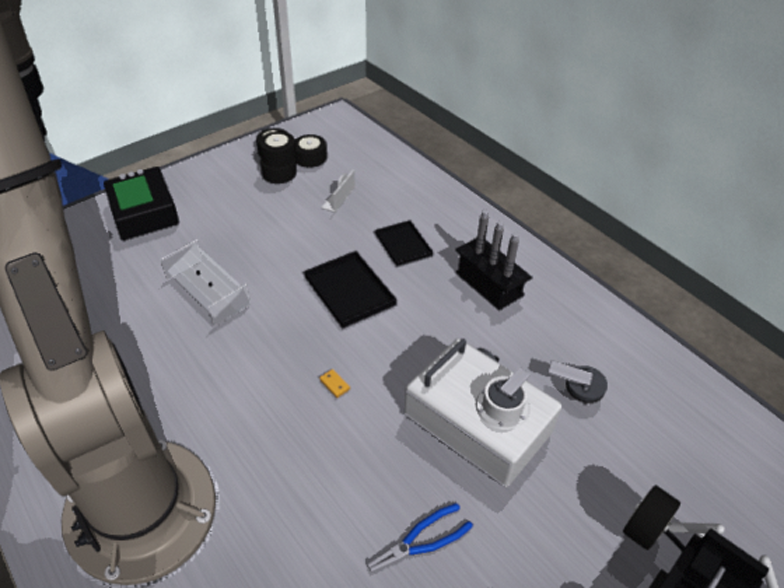

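Look-alikes, in original pixels. Caps: the one in the neck at top (370,213), and a larger loose one on the table at (372,163). Trays: the larger at (225,217), and a smaller one at (214,160). I choose the cap in the neck and the larger tray, and check the cap in a close crop.

```bash
python3 - <<'E'
from h import *
a=viewer.grab_frame("top");b=viewer.grab_frame("side")
A=cv2.resize(a["pixels"][180:260,305:405,::-1],None,fx=5,fy=5,interpolation=cv2.INTER_CUBIC)
B=cv2.resize(b["pixels"][235:355,285:435,::-1],None,fx=3.2,fy=3.2,interpolation=cv2.INTER_CUBIC)[:, :480]
A=A[:384,:]; A=cv2.resize(a["pixels"][180:260,310:400,::-1],(432,384),interpolation=cv2.INTER_CUBIC)
cv2.imwrite("pics/c.png",np.hstack([A[:, :],B])[:, :800] if 0 else cv2.resize(np.hstack([A,B]),(800,int(384*800/912))))
# tray fit (z 0.018 rim)
for f,n in((a,"top"),(b,"side")):
    m=max(viewer.trace(f,"tray_in"),key=lambda d:d["pixels"].sum())["pixels"]
    c=max(cv2.findContours(m.astype(np.uint8),0,2)[0],key=cv2.contourArea).reshape(-1,2)
    for z in(0.0,0.018):
        P=unproj(f,c,z)[:,:2]; q=cv2.minAreaRect((P*1000).astype(np.float32)); print(n,"tray",z,np.round(q[0],1),np.round(q[1],1),round(q[2],1))
    m=viewer.trace(f,"tank")[0]["pixels"]
    c=max(cv2.findContours(m.astype(np.uint8),0,2)[0],key=cv2.contourArea).reshape(-1,2)
    q=cv2.minAreaRect((unproj(f,c,.09)[:,:2]*1000).astype(np.float32)); print(n,"tank",[np.round(x,1) for x in q])
    for d in viewer.trace(f,"cap_top")+viewer.trace(f,"tab_lip"):
        v,u=np.nonzero(d["pixels"]); print(n,"cap/tab",d["score"],np.round(unproj(f,[u.mean(),v.mean()],.125),3))
E
```

```text
top tray 0.0 [770.   29.4] [150.6  95.1] 86.9
top tray 0.018 [764.5  29.2] [148.5  93.7] 86.9
top tank [array([ 534.4, -191. ]), array([185.1, 217. ]), np.float64(10.7)]
top cap/tab 0.91 [[ 0.675 -0.239  0.125]]
top cap/tab 0.73 [[ 0.527 -0.233  0.125]]
top cap/tab 0.63 [[ 0.665 -0.222  0.125]]
top cap/tab 0.54 [[ 0.546 -0.23   0.125]]
top cap/tab 0.26 [[ 0.321 -0.268  0.125]]
side tray 0.0 [699.  227.9] [123.2  94.4] 76.9
side tray 0.018 [685.8 212.4] [120.9  92.5] 76.9
side tank [array([ 496.1, -212.4]), array([184.6, 219.6]), np.float64(10.4)]
side cap/tab 0.78 [[ 0.625 -0.293  0.125]]
side cap/tab 0.73 [[ 0.526 -0.233  0.125]]
side cap/tab 0.23 [[0.459 0.082 0.125]]
side cap/tab 0.78 [[ 0.623 -0.269  0.125]]
side cap/tab 0.51 [[ 0.543 -0.229  0.125]]
```

View pics/c.png

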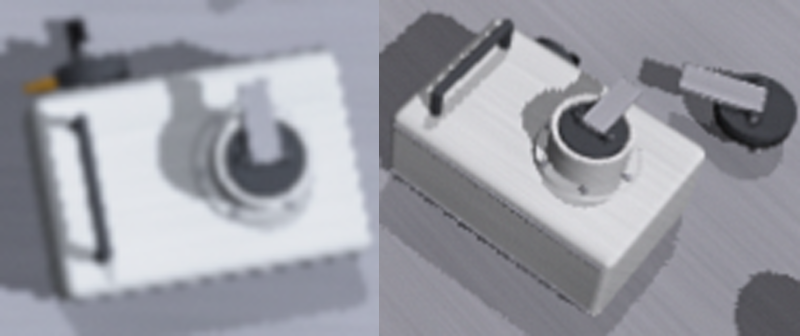

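The crop confirms it: the small cap sits in the white neck with its tab lying toward world +x, and the larger cap is loose on the table beside the tank. Next I fit the tank and tray poses.

```bash
python3 - <<'E'
from h import *
from scipy.optimize import least_squares
a=viewer.grab_frame("top");b=viewer.grab_frame("side")
def W(p,L): 
    L=np.atleast_2d(np.array(L,float)); c,s=np.cos(p[2]),np.sin(p[2])
    return np.c_[p[0]+c*L[:,0]-s*L[:,1],p[1]+s*L[:,0]+c*L[:,1],L[:,2]]
x,y=.07,.105
LA=[[x,-y,.09],[-x,-y,.09],[x,y,.09],[-x,y,.09],[0,-.035,.125]]
UA=np.array([[389.6,192.4],[397.9,238.2],[319,203.3],[327.1,250.5],[371.8,217.5]])
LB=[[x,-y,.09],[-x,-y,.09],[-x,y,.09],[0,-.035,.125]]
UB=np.array([[400.4,290.2],[363.7,330],[290.7,276],[360.9,281.3]])
w=lambda p:np.r_[(proj(a,W(p,LA))-UA).ravel(),(proj(b,W(p,LB))-UB).ravel()]
s=least_squares(w,[.5,-.2,.1],loss="soft_l1"); p=s.x
print("tank",np.round(p,4),"deg",np.degrees(p[2]),np.round(w(p).reshape(-1,2),1).tolist(),"neck",W(p,LA[-1:]))
# tray
x,y=.06,.08
for f,n,(l,t,r_,bt) in((a,"top",(190,187,260,248)),(b,"side",(209,174,289,242))):
    m=np.zeros((420,560),np.uint8); g=f["pixels"].max(2); m[t:bt,l:r_]=g[t:bt,l:r_]<70
    c=max(cv2.findContours(m,0,1)[0],key=cv2.contourArea).reshape(-1,2)
    q=cv2.approxPolyDP(cv2.convexHull(c),4,True).reshape(-1,2)
    P=unproj(f,c,.018 if n=="top" else .012)[:,:2]; Q=cv2.minAreaRect((P*1000).astype(np.float32)); print(n,m.sum(),q.tolist(),[np.round(v,1) for v in Q])
    ov=f["pixels"][:,:,::-1].copy(); ov=cv2.resize(ov,None,fx=4,fy=4,interpolation=cv2.INTER_CUBIC)
    th=np.linspace(0,6.28,60); ring=np.c_[.0315*np.cos(th),-.035+.0315*np.sin(th),0*th+.125]; ring2=ring.copy(); ring2[:,:2]=np.c_[.0275*np.cos(th),-.035+.0275*np.sin(th)]
    sq=lambda X,Y,z:np.array([[X,Y,z],[X,-Y,z],[-X,-Y,z],[-X,Y,z]])
    tab=np.array([[0,-.025,.131],[0,-.045,.131],[.05,-.045,.131],[.05,-.025,.131]])
    for L,col in((ring,(0,0,255)),(ring2,(0,0,255)),(sq(.07,.105,.09),(0,200,0)),(tab,(255,0,0))):
        cv2.polylines(ov,[np.int32(4*proj(f,W(p,L))+2)],True,col,1)
    globals()["o"+n]=ov[(175*4,235*4)[n=="side"]:,:][:340,(310*4,290*4)[n=="side"]:][:,:400]
cv2.imwrite("pics/d.png",np.hstack([otop,oside]))
E
```

```text
tank [ 0.511  -0.2014  0.1669] deg 9.563743853711342 [[0.4, -0.4], [0.7, 2.4], [-1.8, -0.8], [-2.2, 0.9], [0.9, 0.9], [2.8, -1.5], [2.4, 1.4], [-2.7, -1.8], [-0.1, -0.2]] neck [[ 0.51681031 -0.23593294  0.125     ]]
top 2028 [[203, 195], [254, 201], [249, 237], [199, 231]] [array([526.6, 181.4]), array([158.7, 116.5]), np.float64(83.2)]
side 2243 [[255, 180], [282, 217], [243, 233], [217, 194]] [array([524.5, 179. ]), array([172.4, 125.8]), np.float64(83.0)]
```

View pics/d.png

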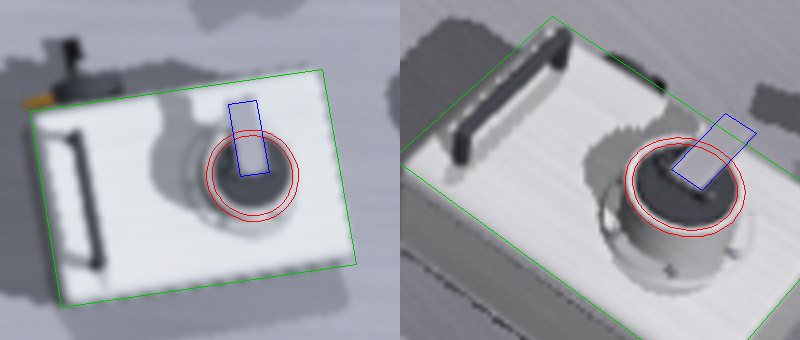

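```bash
cat >> h.py <<'E'
def pose():
    o=get_obs(); M=R.from_rotvec(o["orientation"]).as_matrix(); return np.array(o["tcp_pos"]),M,np.degrees(np.arctan2(M[1,1],M[0,1])),o
def go(P,yaw=None):
    p,M,y,o=pose(); d=M.T@(np.array(P)-p)/.2; t=0 if yaw is None else -(((yaw-y+180)%360)-180)/90
    print("shift",np.round(d,3),"turn",round(t,3),"| yaw",round(y,1),"tilt",np.round(M[:,2],3),"tcp",np.round(p,4),"n",np.abs(d).max())
E
python3 -c "
from h import *
go([.5,.35,.25],77); go([.56,-.23,.24],-80.4)"
```

```text
shift [-2.049 -1.114 -0.093] turn 0.002 | yaw 77.2 tilt [ 0.  0. -1.] tcp [0.1498 0.6582 0.2313] n 2.049228715618443
shift [-2.986 -3.875 -0.044] turn 1.751 | yaw 77.2 tilt [ 0.  0. -1.] tcp [0.1498 0.6582 0.2313] n 3.8749128472042913
```

Call:
{"op": "play_rows", "data": {
  "commands": [
    [[0.0, -0.9, -0.45, -0.1, 0], [0.0, -0.9, -0.45, -0.1, 0], [0.0, -0.9, -0.45, -0.1, 0.1], [0.0, -0.9, -0.45, -0.1, 0.2], [0.0, -0.9, -0.45, -0.1, 0.3], [0.0, -0.9, -0.45, -0.1, 0.3], [0.0, -0.9, -0.45, -0.1, 0.3]]
  ],
  "grip_force": 20
}}

```text
clock: 2.08
tcp_pos: [0.3084, 0.5285, 0.252]
orientation: [1.083, 2.948, 0.001]
contact_force: [-1.1, 0.0, 0.5]
grip_width: 0.0429
gripper_force: 0.0
```

```bash
python3 -c "
from h import *
go([.5,.35,.25],30); go([.56,-.23,.24],-80.4);o=get_obs();print(o['joints'],o['grip_width'],o['contact_force'])"
```

```text
shift [-1.308 -0.06   0.011] turn 0.218 | yaw 49.6 tilt [ 0.001  0.    -1.   ] tcp [0.3084 0.5285 0.252 ] n 1.3081719038260782
shift [-3.415 -2.075  0.06 ] turn 1.445 | yaw 49.6 tilt [ 0.001  0.    -1.   ] tcp [0.3084 0.5285 0.252 ] n 3.4148446294910526
[-1.27480027  0.35509439  0.16854489  1.70042977 -0.06463084  1.09056963
 -0.22042819] 0.042898078806475136 [-1.06070113  0.0115193   0.51132106]
```

Call:
{"op": "play_rows", "data": {
  "commands": [
    [[0.0, -1, -0.1, 0, 0.1], [0.0, -1, -0.1, 0, 0.2], [0.0, -1, -0.1, 0, 0.3], [0.0, -1, -0.1, 0, 0.4], [0.0, -1, -0.1, 0, 0.5], [0.0, -1, -0.1, 0, 0.5], [0.0, -1, -0.1, 0, 0.5]]
  ]
}}

```text
clock: 2.67
tcp_pos: [0.4475, 0.3856, 0.2514]
orientation: [2.127, 2.312, 0.0]
contact_force: [-1.1, 0.9, 0.7]
grip_width: 0.0427
gripper_force: 0.0
```

```bash
python3 -c "
from h import *
go([.56,-.23,.24],-80.4)"
```

```text
shift [-3.114  0.304  0.058] turn 0.946 | yaw 4.8 tilt [ 0. -0. -1.] tcp [0.4475 0.3856 0.2514] n 3.114134311220809
```

Call:
{"op": "play_rows", "data": {
  "commands": [
    [[0.0, -1, 0.1, 0, 0.08], [0.0, -1, 0.1, 0, 0.16], [0.0, -1, 0.1, 0, 0.24], [0.0, -1, 0.1, 0, 0.32], [0.0, -1, 0.1, 0, 0.4], [0.0, -1, 0.1, 0, 0.4], [0.0, -1, 0.1, 0, 0.4]]
  ]
}}

```text
clock: 3.25
tcp_pos: [0.4842, 0.1887, 0.2515]
orientation: [-2.731, -1.551, -0.001]
contact_force: [0.4, 0.8, 0.2]
grip_width: 0.0428
gripper_force: 0.0
```

```bash
python3 -c "
from h import *
go([.56,-.23,.24],-80.4)"
```

```text
shift [-1.604  1.398  0.057] turn 0.551 | yaw -30.8 tilt [ 0.     0.001 -1.   ] tcp [0.4842 0.1887 0.2515] n 1.604154238313177
```

Call:
{"op": "play_rows", "data": {
  "commands": [
    [[0.0, -0.9, 0.8, 0, 0.08], [0.0, -0.9, 0.8, 0, 0.16], [0.0, -0.9, 0.8, 0, 0.24], [0.0, -0.9, 0.8, 0, 0.32], [0.0, -0.9, 0.8, 0, 0.4], [0.0, -0.9, 0.8, 0, 0.48], [0.0, -0.9, 0.8, 0, 0.55], [0.0, -0.9, 0.8, 0, 0.55]]
  ]
}}

```text
clock: 3.92
tcp_pos: [0.5299, -0.0468, 0.2511]
orientation: [3.13, 0.262, -0.0]
contact_force: [-0.0, 1.4, -0.4]
grip_width: 0.0423
gripper_force: 0.0
```

```bash
python3 -c "
from h import *
go([.563,-.228,.2],-80.4)"
```

```text
shift [0.013 0.921 0.256] turn -0.0 | yaw -80.4 tilt [ 0.    -0.001 -1.   ] tcp [ 0.5299 -0.0468  0.2511] n 0.9205861706253751
```

Call:
{"op": "play_rows", "data": {
  "commands": [
    [[0.0, 0.01, 0.92, 0.1, 0], [0.0, 0.01, 0.92, 0.25, 0], [0.0, 0.01, 0.92, 0.35, 0], [0.0, 0.01, 0.92, 0.45, 0], [0.0, 0.01, 0.92, 0.45, 0], [0.0, 0.01, 0.92, 0.45, 0], [0.0, 0.01, 0.92, 0.45, 0]]
  ]
}}

```text
clock: 4.5
tcp_pos: [0.5619, -0.2269, 0.1588]
orientation: [-3.128, -0.273, 0.006]
contact_force: [-0.6, -0.1, 0.3]
grip_width: 0.0429
gripper_force: 0.0
```

```bash
python3 - <<'E'
from h import *
go([.562,-.2275,.11],-80.4)
b=viewer.grab_frame("side");a=viewer.grab_frame("top")
A=cv2.resize(a["pixels"][170:250,320:420,::-1],(400,320),interpolation=cv2.INTER_CUBIC)
B=cv2.resize(b["pixels"][230:310,320:420,::-1],(400,320),interpolation=cv2.INTER_CUBIC)
for f,I,(l,t) in((a,A,(320,170)),(b,B,(320,230))):
    p=pose()[0]
    q=(proj(f,[p,[.518,-.235,.125],[.5594,-.228,.1315]])-[l,t])*4+2
    for k,v in enumerate(q): cv2.circle(I,tuple(int(x) for x in v),3,[(0,0,255),(0,255,0),(255,0,0)][k],-1)
cv2.imwrite("pics/e.png",np.hstack([A,B]))
E
```

```text
shift [0.001 0.003 0.244] turn 0.004 | yaw -80.0 tilt [-0.004  0.001 -1.   ] tcp [ 0.5619 -0.2269  0.1588] n 0.24409007072093628
```

View pics/e.png

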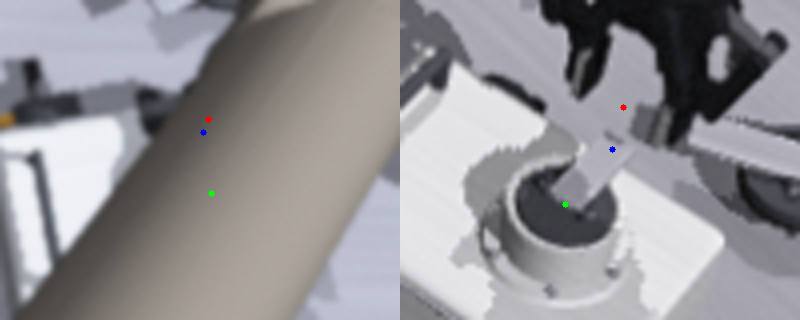

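Side view: the fingertips straddle the line of the tab, and the lip at (612,149) matches my prediction. I descend and narrow the fingers.

Call:
{"op": "play_rows", "data": {
  "commands": [
    [[0.0, 0, 0, 0.1, 0], [0.0, 0, 0, 0.2, 0], [0.0, 0, 0, 0.24, 0], [0.0, 0, 0, 0.24, 0], [0.2, 0, 0, 0.24, 0], [0.35, 0, 0, 0.24, 0], [0.35, 0, 0, 0.24, 0], [0.35, 0, 0, 0.24, 0]]
  ]
}}

```text
clock: 5.27
tcp_pos: [0.5628, -0.2281, 0.1143]
orientation: [3.13, 0.266, 0.003]
contact_force: [-0.6, 0.1, -0.2]
grip_width: 0.0279
gripper_force: 0.0
```

```bash
python3 - <<'E'
from h import *
go([.562,-.2275,.11],-80.4); o=get_obs(); print(o["contact_force"],o["moment"],o["grip_width"])
b=viewer.grab_frame("side")
save(b,"f.png",(330,220,430,300),6)
E
```

```text
shift [-0.003 -0.003  0.022] turn 0.001 | yaw -80.3 tilt [ 0.002 -0.    -1.   ] tcp [ 0.5628 -0.2281  0.1143] n 0.02169879157470838
[-0.59864228  0.11984793 -0.16662631] [-0.0070645   0.00042006  0.05747003] 0.027869873175564212
```

View pics/f.png

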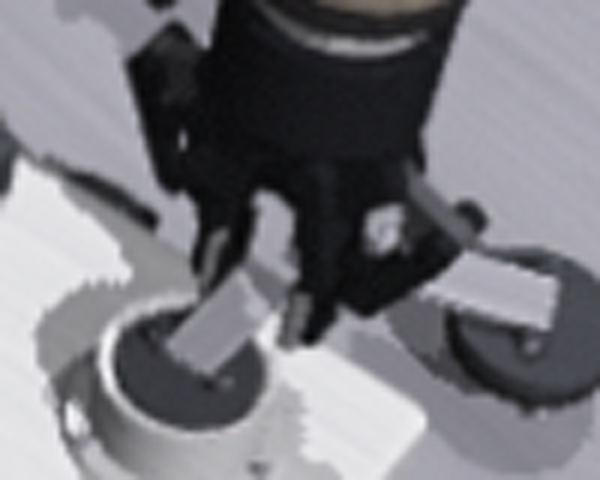

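The fingers straddle the lip, at roughly (215,255) and (295,320) in the crop. I lower slightly and close in small steps.

Call:
{"op": "play_rows", "data": {
  "commands": [
    [[0.35, 0, 0, 0.02, 0], [0.4, 0, 0, 0.025, 0], [0.42, 0, 0, 0.025, 0], [0.45, 0, 0, 0.025, 0], [0.47, 0, 0, 0.025, 0], [0.47, 0, 0, 0.025, 0], [0.47, 0, 0, 0.025, 0]]
  ]
}}

```text
clock: 5.9
tcp_pos: [0.5619, -0.2277, 0.1081]
orientation: [-3.13, -0.265, 0.001]
contact_force: [-0.4, 1.2, -1.0]
grip_width: 0.0223
gripper_force: 0.7
```

Call:
{"op": "play_rows", "data": {
  "commands": [
    [[0.49, 0, 0, 0, 0], [0.5, 0, 0, 0, 0], [0.51, 0, 0, 0, 0], [0.51, 0, 0, 0, 0]]
  ]
}}

```text
clock: 6.23
tcp_pos: [0.562, -0.2275, 0.1081]
orientation: [-3.13, -0.265, 0.001]
contact_force: [-1.7, 2.3, -0.5]
grip_width: 0.0209
gripper_force: 1.6
```

Call:
{"op": "play_rows", "data": {
  "commands": [
    [[0.51, 0, -0.004, 0, 0], [0.51, 0, -0.004, 0, 0], [0.53, 0, -0.004, 0, 0], [0.56, 0, -0.004, 0, 0], [0.56, 0, -0.004, 0, 0]]
  ]
}}

```text
clock: 6.65
tcp_pos: [0.5621, -0.2272, 0.1083]
orientation: [3.13, 0.265, 0.0]
contact_force: [-0.5, 1.4, 0.3]
grip_width: 0.0194
gripper_force: 19.5
```

Call:
{"op": "play_rows", "data": {
  "commands": [
    [[0.56, -0.001, 0, -0.02, 0], [0.56, -0.003, 0, -0.04, 0], [0.56, -0.008, 0, -0.057, 0], [0.56, -0.013, 0, -0.075, 0], [0.56, -0.021, 0, -0.093, 0], [0.56, -0.03, 0, -0.11, 0], [0.56, -0.03, 0, -0.11, 0], [0.56, -0.03, 0, -0.11, 0]]
  ]
}}

```text
clock: 7.32
tcp_pos: [0.5563, -0.2283, 0.1308]
orientation: [3.13, 0.265, 0.001]
contact_force: [0.1, 2.5, -2.0]
grip_width: 0.0193
gripper_force: 20.2
```

Call:
{"op": "play_rows", "data": {
  "commands": [
    [[0.56, -0.008, 0, -0.012, 0], [0.56, -0.016, 0, -0.024, 0], [0.56, -0.025, 0, -0.035, 0], [0.56, -0.035, 0, -0.046, 0], [0.56, -0.046, 0, -0.055, 0], [0.56, -0.057, 0, -0.065, 0], [0.56, -0.068, 0, -0.073, 0], [0.56, -0.08, 0, -0.08, 0], [0.56, -0.08, 0, -0.08, 0]]
  ]
}}

```text
clock: 8.07
tcp_pos: [0.5404, -0.2309, 0.1469]
orientation: [-3.13, -0.265, -0.002]
contact_force: [3.8, 1.4, -1.4]
grip_width: 0.0197
gripper_force: 20.9
```

```bash
python3 - <<'E'
from h import *
go([.518,-.2345,.15],-80.4); o=get_obs(); print(o["contact_force"],o["moment"],o["grip_width"])
b=viewer.grab_frame("side")
save(b,"g.png",(330,220,430,300),6)
E
```

```text
shift [-0.114 -0.001 -0.016] turn 0.001 | yaw -80.3 tilt [ 0.001  0.    -1.   ] tcp [ 0.5404 -0.2309  0.1469] n 0.1135998191488095
[ 3.75545357  1.39762    -1.43376352] [ 0.42444635 -0.87419141 -0.06511564] 0.01969508448561192
```

View pics/g.png

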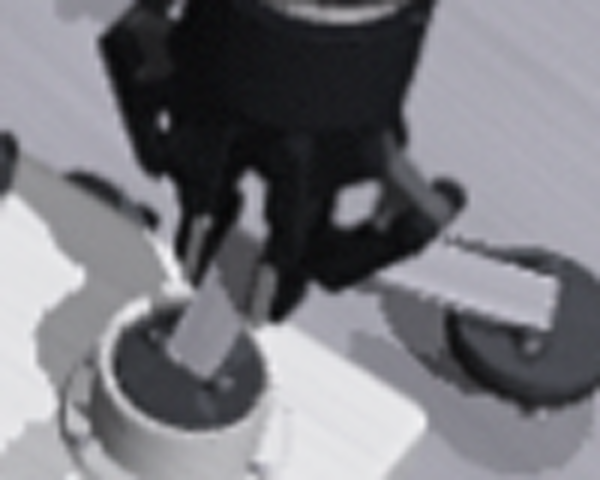

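The tab is up about 60° in the fingers. I continue to upright.

Call:
{"op": "play_rows", "data": {
  "commands": [
    [[0.56, -0.013, 0, -0.008, 0], [0.56, -0.027, 0, -0.014, 0], [0.56, -0.04, 0, -0.018, 0], [0.56, -0.053, 0, -0.022, 0], [0.56, -0.067, 0, -0.025, 0], [0.56, -0.08, 0, -0.028, 0], [0.56, -0.095, 0, -0.03, 0], [0.56, -0.107, 0, -0.03, 0], [0.56, -0.107, 0, -0.03, 0], [0.56, -0.107, 0, -0.03, 0]]
  ]
}}

```text
clock: 8.95
tcp_pos: [0.5204, -0.2345, 0.1532]
orientation: [3.13, 0.266, 0.004]
contact_force: [4.3, 1.5, 2.3]
grip_width: 0.0189
gripper_force: 20.8
```

```bash
python3 - <<'E'
from h import *
go([.518,-.2345,.15],-80.4); o=get_obs(); print(o["contact_force"],o["moment"],o["grip_width"],o["joints"])
b=viewer.grab_frame("side")
save(b,"i.png",(330,220,430,300),6)
E
```

```text
shift [-0.012 -0.002  0.016] turn 0.001 | yaw -80.3 tilt [ 0.002 -0.    -1.   ] tcp [ 0.5204 -0.2345  0.1532] n 0.015823761294706397
[4.29041087 1.45584015 2.33853271] [ 0.62469289 -1.11970172  0.04990703] 0.018893160531015845 [-0.26668375  0.49485276  0.77374019  1.92301122 -0.43984604  0.89718277
 -0.67327264]
```

View pics/i.png

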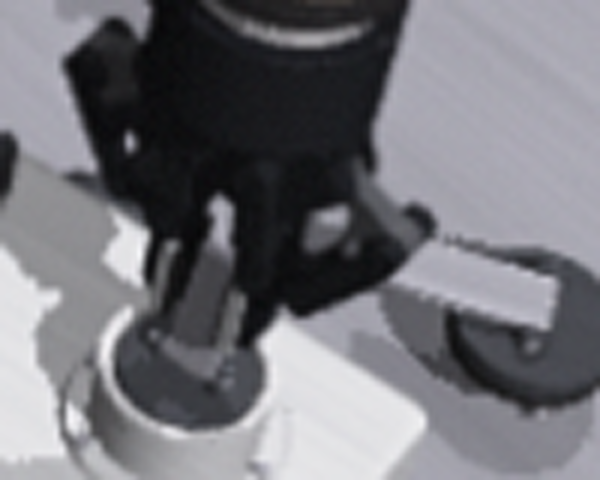

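Call:
{"op": "play_rows", "data": {
  "commands": [
    [[0.56, -0.005, 0, 0.0, 0], [0.56, -0.01, 0, 0.0, 0], [0.56, -0.013, 0, 0.0, 0], [0.56, -0.013, 0, 0.0, 0]]
  ]
}}

```text
clock: 9.33
tcp_pos: [0.5182, -0.2348, 0.1533]
orientation: [3.13, 0.266, 0.005]
contact_force: [5.0, 2.7, 0.7]
grip_width: 0.0195
gripper_force: 20.8
```

Call:
{"op": "play_rows", "data": {
  "commands": [
    [[0.45, 0, 0, 0.0, 0], [0.45, 0, 0, 0.0, 0], [0.45, 0, 0, 0.0, 0]]
  ]
}}

```text
clock: 9.58
tcp_pos: [0.5155, -0.2357, 0.1522]
orientation: [3.13, 0.263, -0.002]
contact_force: [-0.1, 0.1, -0.0]
grip_width: 0.0235
gripper_force: 0.0
```

```bash
python3 -c "
from h import *
go([.518,-.2347,.141],-80.4)"
```

```text
shift [ 0.013 -0.003  0.056] turn 0.0 | yaw -80.4 tilt [-0.001 -0.    -1.   ] tcp [ 0.5155 -0.2357  0.1522] n 0.056161620618374646
```

Call:
{"op": "play_rows", "data": {
  "commands": [
    [[0.45, 0.012, -0.003, 0.02, 0], [0.45, 0.012, -0.003, 0.04, 0], [0.45, 0.012, -0.003, 0.055, 0], [0.48, 0.012, -0.003, 0.055, 0], [0.51, 0.012, -0.003, 0.055, 0], [0.51, 0.012, -0.003, 0.055, 0]]
  ]
}}

```text
clock: 10.08
tcp_pos: [0.5189, -0.234, 0.1413]
orientation: [3.13, 0.265, -0.0]
contact_force: [-0.3, 0.6, 0.4]
grip_width: 0.0206
gripper_force: 0.0
```

Call:
{"op": "play_rows", "data": {
  "commands": [
    [[0.54, 0, 0, 0, 0], [0.58, 0, 0, 0, 0], [0.6, 0, 0, 0, 0], [0.6, 0, 0, 0, 0]]
  ],
  "grip_force": 50
}}

```text
clock: 10.42
tcp_pos: [0.5189, -0.2342, 0.1414]
orientation: [3.13, 0.265, 0.0]
contact_force: [-0.2, -1.4, 0.3]
grip_width: 0.019
gripper_force: 48.7
```

```bash
python3 -c "
from h import *
go([.518,-.2347,.141],-80.4);o=get_obs();print(np.round(o['contact_force'],1),np.round(o['moment'],3))"
```

```text
shift [-0.005  0.002  0.002] turn 0.001 | yaw -80.3 tilt [ 0. -0. -1.] tcp [ 0.5189 -0.2342  0.1414] n 0.004909393054924858
[-0.2 -1.4  0.3] [-0.355  0.077  0.029]
```

Call:
{"op": "play_rows", "data": {
  "commands": [
    [[0.6, 0, 0, 0, -0.02], [0.6, 0, 0, -0.0005, -0.04], [0.6, 0, 0, -0.001, -0.06], [0.6, 0, 0, -0.001, -0.08], [0.6, 0, 0, -0.0015, -0.1], [0.6, 0, 0, -0.0015, -0.12], [0.6, 0, 0, -0.002, -0.12]]
  ]
}}

```text
clock: 11.0
tcp_pos: [0.519, -0.2337, 0.1417]
orientation: [-3.091, -0.56, -0.001]
contact_force: [1.0, -0.7, -1.0]
grip_width: 0.0192
gripper_force: 48.8
```

```bash
python3 -c "
from h import *
go([.518,-.2347,.141],-80.4);o=get_obs();print(np.round(o['contact_force'],1),np.round(o['moment'],3))"
```

```text
shift [-0.007  0.003  0.003] turn 0.121 | yaw -69.5 tilt [ 0.  0. -1.] tcp [ 0.519  -0.2337  0.1417] n 0.006503934847577939
[ 1.  -0.7 -1. ] [-0.132 -0.08  -0.023]
```

Call:
{"op": "play_rows", "data": {
  "commands": [
    [[0.6, 0, 0, 0, -0.02], [0.6, 0, 0, -0.0005, -0.04], [0.6, 0, 0, -0.001, -0.06], [0.6, 0, 0, -0.001, -0.08], [0.6, 0, 0, -0.0015, -0.1], [0.6, 0, 0, -0.0015, -0.12]]
  ]
}}

```text
clock: 11.5
tcp_pos: [0.5189, -0.2333, 0.1418]
orientation: [-3.024, -0.847, 0.0]
contact_force: [-0.3, -0.2, -0.8]
grip_width: 0.0193
gripper_force: 48.9
```

```bash
python3 -c "
from h import *
go([.518,-.2347,.141],-80.4);o=get_obs();print(np.round(o['contact_force'],1),np.round(o['moment'],3),np.round(o['tau'],3))
b=viewer.grab_frame('side');B=cv2.resize(b['pixels'][230:310,330:430,::-1],(800,600),interpolation=cv2.INTER_CUBIC);cv2.imwrite('pics/j.png',B)"
```

```text
shift [-0.007  0.004  0.004] turn 0.241 | yaw -58.7 tilt [-0.     0.001 -1.   ] tcp [ 0.5189 -0.2333  0.1418] n 0.00731408218998659
[-0.3 -0.2 -0.8] [ 0.121 -0.055 -0.184] [ -0.274 -45.859   9.934 -22.488   0.19   -0.077  -0.236]
```

View pics/j.png

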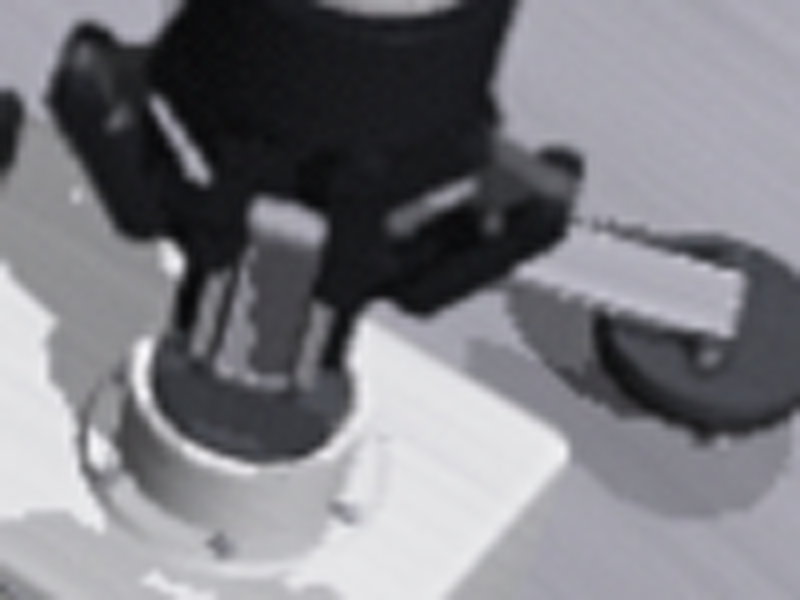

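The tab is upright and turning with the fingers, at about 0.2 N m. I continue by feel.

Call:
{"op": "play_rows", "data": {
  "commands": [
    [[0.6, 0, 0, 0, -0.02], [0.6, 0, 0, -0.0005, -0.04], [0.6, 0, 0, -0.001, -0.06], [0.6, 0, 0, -0.001, -0.08]]
  ]
}}

```text
clock: 11.88
tcp_pos: [0.519, -0.2332, 0.142]
orientation: [-2.965, -1.035, -0.0]
contact_force: [-0.1, 1.4, -0.1]
grip_width: 0.0192
gripper_force: 48.9
```

```bash
cat > s.py <<'E'
from h import *
p,M,y,o=pose();print("turned",round(y+80.4,1),np.round(p,4),np.round(o['contact_force'],1),np.round(o['moment'],3),np.round(o['tau'][6],3))
E
python3 s.py
```

```text
turned 28.9 [ 0.519  -0.2332  0.142 ] [-0.1  1.4 -0.1] [ 0.258 -0.037 -0.163] -0.245
```

Call:
{"op": "play_rows", "data": {
  "commands": [
    [[0.6, 0, 0, 0, -0.015], [0.6, 0, 0, -0.0005, -0.03], [0.6, 0, 0, -0.0005, -0.045]]
  ]
}}

```text
clock: 12.13
tcp_pos: [0.519, -0.2335, 0.1422]
orientation: [-2.927, -1.141, -0.0]
contact_force: [0.4, 0.9, -1.1]
grip_width: 0.0186
gripper_force: 49.0
```

```bash
python3 s.py
```

```text
turned 33.0 [ 0.519  -0.2335  0.1422] [ 0.4  0.9 -1.1] [ 0.316 -0.088 -0.166] -0.151
```

Call:
{"op": "play_rows", "data": {
  "commands": [
    [[0.6, 0, 0, 0, -0.015], [0.6, 0, 0, -0.0005, -0.03], [0.6, 0, 0, -0.0005, -0.045]]
  ]
}}

```text
clock: 12.38
tcp_pos: [0.519, -0.2338, 0.1423]
orientation: [-2.884, -1.245, 0.0]
contact_force: [0.3, 0.9, -2.0]
grip_width: 0.0191
gripper_force: 48.9
```

```bash
python3 s.py
```

```text
turned 37.1 [ 0.519  -0.2338  0.1423] [ 0.3  0.9 -2. ] [ 0.31  -0.151 -0.22 ] -0.146
```

Call:
{"op": "play_rows", "data": {
  "commands": [
    [[0.6, 0, 0, 0, -0.015], [0.6, 0, 0, -0.0005, -0.03], [0.6, 0, 0, -0.0005, -0.045]]
  ]
}}

```text
clock: 12.63
tcp_pos: [0.5189, -0.2339, 0.1424]
orientation: [-2.838, -1.346, 0.0]
contact_force: [0.4, 1.5, -1.2]
grip_width: 0.0189
gripper_force: 48.9
```

```bash
python3 s.py
```

```text
turned 41.2 [ 0.5189 -0.2339  0.1424] [ 0.4  1.5 -1.2] [ 0.337 -0.05  -0.14 ] -0.154
```

Call:
{"op": "play_rows", "data": {
  "commands": [
    [[0.6, 0, 0, 0, -0.015], [0.6, 0, 0, -0.0005, -0.03], [0.6, 0, 0, -0.0005, -0.045]]
  ]
}}

```text
clock: 12.88
tcp_pos: [0.5187, -0.2341, 0.1424]
orientation: [-2.789, -1.446, 0.001]
contact_force: [-0.5, -0.5, -2.7]
grip_width: 0.0186
gripper_force: 48.9
```

```bash
python3 s.py
```

```text
turned 45.2 [ 0.5187 -0.2341  0.1424] [-0.5 -0.5 -2.7] [ 0.06   0.001 -0.13 ] -0.142
```

Call:
{"op": "play_rows", "data": {
  "commands": [
    [[0.6, 0, 0, 0, -0.015], [0.6, 0, 0, -0.0005, -0.03], [0.6, 0, 0, -0.0005, -0.045]]
  ]
}}

```text
clock: 13.13
tcp_pos: [0.5186, -0.2341, 0.1425]
orientation: [-2.736, -1.543, 0.001]
contact_force: [0.3, 0.4, -3.0]
grip_width: 0.0192
gripper_force: 48.8
```

```bash
python3 s.py
```

```text
turned 49.2 [ 0.5186 -0.2341  0.1425] [ 0.3  0.4 -3. ] [ 0.02   0.067 -0.227] -0.137
```

Call:
{"op": "play_rows", "data": {
  "commands": [
    [[0.6, 0, 0, 0, -0.015], [0.6, 0, 0, 0, -0.03], [0.6, 0, 0, 0, -0.045]]
  ]
}}

```text
clock: 13.38
tcp_pos: [0.5187, -0.234, 0.1426]
orientation: [-2.68, -1.639, 0.001]
contact_force: [-1.1, -0.1, -3.2]
grip_width: 0.0191
gripper_force: 48.9
```

```bash
python3 s.py
```

```text
turned 53.3 [ 0.5187 -0.234   0.1426] [-1.1 -0.1 -3.2] [ 0.042  0.248 -0.173] -0.146
```

Call:
{"op": "play_rows", "data": {
  "commands": [
    [[0.6, 0, 0, 0, -0.015], [0.6, 0, 0, 0, -0.03], [0.6, 0, 0, -0.0005, -0.045]]
  ]
}}

```text
clock: 13.63
tcp_pos: [0.5188, -0.2338, 0.1428]
orientation: [-2.62, -1.733, 0.0]
contact_force: [-1.8, -0.5, -1.6]
grip_width: 0.0189
gripper_force: 49.1
```

```bash
python3 s.py
```

```text
turned 57.4 [ 0.5188 -0.2338  0.1428] [-1.8 -0.5 -1.6] [ 0.149  0.379 -0.176] -0.167
```

Call:
{"op": "play_rows", "data": {
  "commands": [
    [[0.6, 0, 0, 0, -0.015], [0.6, 0, 0, 0, -0.03], [0.6, 0, 0, -0.0005, -0.045]]
  ]
}}

```text
clock: 13.88
tcp_pos: [0.5192, -0.2339, 0.143]
orientation: [2.557, 1.825, 0.001]
contact_force: [0.0, 0.6, -0.8]
grip_width: 0.0192
gripper_force: 49.1
```

```bash
python3 s.py
```

```text
turned 61.4 [ 0.5192 -0.2339  0.143 ] [ 0.   0.6 -0.8] [ 0.071  0.087 -0.019] -0.308
```

Call:
{"op": "play_rows", "data": {
  "commands": [
    [[0.6, 0, 0, 0, -0.015], [0.6, 0, 0, -0.0005, -0.03], [0.6, 0, 0, -0.0005, -0.03]]
  ]
}}

```text
clock: 14.13
tcp_pos: [0.5193, -0.2341, 0.1432]
orientation: [2.514, 1.883, 0.001]
contact_force: [0.0, 0.4, -1.4]
grip_width: 0.0192
gripper_force: 49.1
```

```bash
python3 s.py
```

```text
turned 64.1 [ 0.5193 -0.2341  0.1432] [ 0.   0.4 -1.4] [-0.015 -0.026 -0.004] 0.282
```

Call:
{"op": "play_rows", "data": {
  "commands": [
    [[0.6, 0, 0, 0, -0.015], [0.6, 0, 0, 0, -0.03], [0.6, 0, 0, 0, -0.03]]
  ]
}}

```text
clock: 14.38
tcp_pos: [0.5191, -0.234, 0.1431]
orientation: [2.469, 1.942, 0.0]
contact_force: [-0.3, -0.1, -0.6]
grip_width: 0.0192
gripper_force: 49.1
```

```bash
python3 s.py
```

```text
turned 66.8 [ 0.5191 -0.234   0.1431] [-0.3 -0.1 -0.6] [-0.016  0.031 -0.03 ] 0.263
```

Call:
{"op": "play_rows", "data": {
  "commands": [
    [[0.6, 0, 0, -0.005, 0], [0.6, 0, 0, -0.01, 0], [0.6, 0, 0, -0.015, 0], [0.6, 0, 0, -0.015, 0]]
  ]
}}

```text
clock: 14.72
tcp_pos: [0.519, -0.234, 0.1462]
orientation: [2.471, 1.94, 0.0]
contact_force: [0.7, -1.2, -1.2]
grip_width: 0.019
gripper_force: 49.1
```

```bash
python3 s.py
```

```text
turned 66.7 [ 0.519  -0.234   0.1462] [ 0.7 -1.2 -1.2] [-0.078 -0.027 -0.03 ] -0.014
```

The cap rises freely: the thread resistance is gone and the force is about the cap's weight. I lift it straight out.

Call:
{"op": "play_rows", "data": {
  "commands": [
    [[0.6, 0, 0, -0.02, 0], [0.6, 0, 0, -0.04, 0], [0.6, 0, 0, -0.06, 0], [0.6, 0, 0, -0.08, 0], [0.6, 0, 0, -0.1, 0], [0.6, 0, 0, -0.1, 0]]
  ]
}}

```text
clock: 15.22
tcp_pos: [0.5195, -0.2341, 0.1671]
orientation: [2.47, 1.939, 0.002]
contact_force: [0.8, 0.6, -1.4]
grip_width: 0.019
gripper_force: 49.0
```

```bash
python3 s.py
```

```text
turned 66.7 [ 0.5195 -0.2341  0.1671] [ 0.8  0.6 -1.4] [-0.028 -0.06   0.038] -0.04
```

Call:
{"op": "play_rows", "data": {
  "commands": [
    [[0.6, 0, 0, -0.05, 0], [0.6, 0, 0, -0.1, 0], [0.6, 0, 0, -0.15, 0], [0.6, 0, 0, -0.2, 0], [0.6, 0, 0, -0.25, 0], [0.6, 0, 0, -0.25, 0]]
  ]
}}

```text
clock: 15.72
tcp_pos: [0.5203, -0.2346, 0.2187]
orientation: [2.468, 1.938, 0.004]
contact_force: [0.6, -0.7, -1.8]
grip_width: 0.0191
gripper_force: 49.2
```

```bash
python3 s.py; python3 -c "
from h import *
b=viewer.grab_frame('side');a=viewer.grab_frame('top')
for f in(a,b):
  for t in('cap_top','tab_lip'): print([(round(d['score'],2),[int(x) for x in d['rect']]) for d in viewer.trace(f,t)])
p=pose()[0]; print(proj(b,[p+[0,0,-.016],[.518,-.235,.125]]))
cv2.imwrite('pics/k.png',cv2.resize(b['pixels'][190:310,310:470,::-1],(800,600),interpolation=cv2.INTER_CUBIC))
go([.527,.181,.2],-13.5)"
```

```text
turned 66.7 [ 0.5203 -0.2346  0.2187] [ 0.6 -0.7 -1.8] [-0.02  -0.021  0.036] -0.091
[(0.56, [356, 151, 387, 174])]
[(0.7, [357, 153, 377, 173])]
[(0.97, [388, 256, 436, 289]), (0.69, [351, 243, 384, 268]), (0.29, [368, 242, 376, 256])]
[(0.74, [392, 257, 422, 275]), (0.37, [265, 360, 333, 408])]
[[365.99903877 258.01892613]
 [360.86973287 280.50039291]]
shift [ 2.024 -0.451  0.077] turn -0.002 | yaw -13.7 tilt [-0.001  0.    -1.   ] tcp [ 0.5185 -0.2337  0.2153] n 2.0243898074310107
```

Call:
{"op": "play_rows", "data": {
  "commands": [
    [[0.6, 0.04, -0.01, 0, 0], [0.6, 0.12, -0.03, 0, 0], [0.6, 0.24, -0.05, 0, 0], [0.6, 0.37, -0.08, 0, 0], [0.6, 0.5, -0.11, 0, 0], [0.6, 0.63, -0.14, 0, 0], [0.6, 0.76, -0.17, 0, 0], [0.6, 0.87, -0.2, 0, 0], [0.6, 0.95, -0.22, 0, 0], [0.6, 1, -0.22, 0, 0], [0.6, 1, -0.22, 0, 0]]
  ]
}}

```text
clock: 16.93
tcp_pos: [0.524, -0.0262, 0.2158]
orientation: [-2.466, -1.945, -0.001]
contact_force: [0.9, -0.1, -1.9]
grip_width: 0.0188
gripper_force: 49.1
```

Call:
{"op": "play_rows", "data": {
  "commands": [
    [[0.6, 0.04, -0.01, 0, 0], [0.6, 0.12, -0.03, 0, 0], [0.6, 0.24, -0.05, 0, 0], [0.6, 0.37, -0.08, 0, 0], [0.6, 0.5, -0.11, 0, 0], [0.6, 0.63, -0.14, 0, 0], [0.6, 0.76, -0.17, 0, 0], [0.6, 0.87, -0.2, 0, 0], [0.6, 0.95, -0.22, 0, 0], [0.6, 1, -0.22, 0, 0], [0.6, 1, -0.22, 0, 0]]
  ]
}}

```text
clock: 17.85
tcp_pos: [0.5288, 0.1772, 0.2159]
orientation: [-2.469, -1.942, -0.001]
contact_force: [0.6, 0.4, -1.8]
grip_width: 0.019
gripper_force: 49.1
```

```bash
python3 s.py; python3 -c "
from h import *
go([.527,.181,.058])"
```

```text
turned 66.8 [0.5288 0.1772 0.2159] [ 0.6  0.4 -1.8] [0.018 0.037 0.031] -0.24
shift [ 0.016 -0.014  0.789] turn 0 | yaw -13.6 tilt [ 0.  0. -1.] tcp [0.5288 0.1772 0.2159] n 0.7894111855901943
```

Call:
{"op": "play_rows", "data": {
  "commands": [
    [[0.6, 0, 0, 0.05, 0], [0.6, 0, 0, 0.15, 0], [0.6, 0, 0, 0.28, 0], [0.6, 0, 0, 0.41, 0], [0.6, 0, 0, 0.54, 0], [0.6, 0, 0, 0.65, 0], [0.6, 0, 0, 0.71, 0], [0.6, 0, 0, 0.74, 0], [0.6, 0, 0, 0.74, 0], [0.6, 0, 0, 0.74, 0]]
  ]
}}

```text
clock: 18.68
tcp_pos: [0.5291, 0.175, 0.0686]
orientation: [2.472, 1.938, 0.001]
contact_force: [-0.0, -0.6, -1.1]
grip_width: 0.0191
gripper_force: 49.1
```

```bash
python3 s.py; python3 -c "
from h import *
b=viewer.grab_frame('side')
cv2.imwrite('pics/l.png',cv2.resize(b['pixels'][150:246,200:320,::-1],(750,600),interpolation=cv2.INTER_CUBIC))"
```

```text
turned 66.6 [0.5291 0.175  0.0686] [-0.  -0.6 -1.1] [-0.015 -0.046 -0.011] 0.016
```

View pics/l.png

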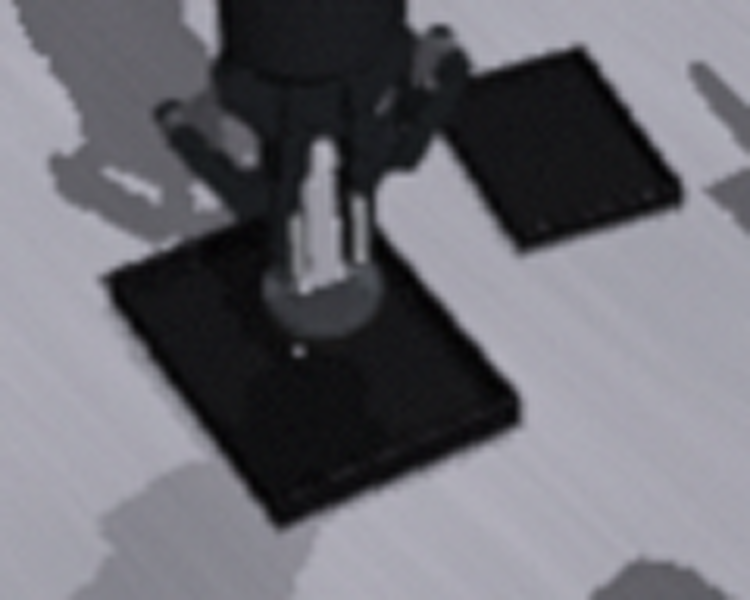

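The cap hangs upright over the middle of the larger tray, its flange at (322,300). I lower it slowly.

Call:
{"op": "play_rows", "data": {
  "commands": [
    [[0.6, 0, 0, 0.02, 0], [0.6, 0, 0, 0.04, 0], [0.6, 0, 0, 0.06, 0], [0.6, 0, 0, 0.075, 0], [0.6, 0, 0, 0.08, 0], [0.6, 0, 0, 0.08, 0]]
  ]
}}

```text
clock: 19.23
tcp_pos: [0.5281, 0.1755, 0.0516]
orientation: [-2.471, -1.94, 0.001]
contact_force: [-0.1, 0.3, -2.2]
grip_width: 0.019
gripper_force: 49.1
```

Call:
{"op": "play_rows", "data": {
  "commands": [
    [[0.6, 0, 0, 0.003, 0], [0.6, 0, 0, 0.006, 0], [0.6, 0, 0, 0.01, 0], [0.6, 0, 0, 0.01, 0]]
  ]
}}

```text
clock: 19.57
tcp_pos: [0.5283, 0.1756, 0.0499]
orientation: [-2.471, -1.94, 0.0]
contact_force: [-0.7, 0.2, -1.2]
grip_width: 0.0191
gripper_force: 49.1
```

Call:
{"op": "play_rows", "data": {
  "commands": [
    [[0.6, 0, 0, 0.003, 0], [0.6, 0, 0, 0.006, 0], [0.6, 0, 0, 0.006, 0]]
  ]
}}

```text
clock: 19.82
tcp_pos: [0.5283, 0.1756, 0.0487]
orientation: [-2.471, -1.94, 0.0]
contact_force: [-0.4, -0.3, -1.7]
grip_width: 0.0187
gripper_force: 49.1
```

Call:
{"op": "play_rows", "data": {
  "commands": [
    [[0.6, 0, 0, 0.003, 0], [0.6, 0, 0, 0.006, 0], [0.6, 0, 0, 0.006, 0]]
  ]
}}

```text
clock: 20.07
tcp_pos: [0.5285, 0.1756, 0.0483]
orientation: [-2.471, -1.94, -0.001]
contact_force: [-2.0, -0.3, 5.0]
grip_width: 0.0194
gripper_force: 50.0
```

Call:
{"op": "play_rows", "data": {
  "commands": [
    [[0.6, 0, 0, 0.003, 0], [0.6, 0, 0, 0.006, 0], [0.6, 0, 0, 0.006, 0]]
  ]
}}

```text
clock: 20.32
tcp_pos: [0.5287, 0.1758, 0.0482]
orientation: [-2.471, -1.939, -0.001]
contact_force: [-5.5, -1.5, 17.0]
grip_width: 0.0189
gripper_force: 51.2
```

The foot touched the floor at the expected height. I ease the load and release gently.

Call:
{"op": "play_rows", "data": {
  "commands": [
    [[0.6, 0, 0, -0.004, 0], [0.6, 0, 0, -0.007, 0], [0.6, 0, 0, -0.007, 0]]
  ],
  "grip_force": 20
}}

```text
clock: 20.57
tcp_pos: [0.5285, 0.1757, 0.0483]
orientation: [-2.471, -1.94, -0.001]
contact_force: [-1.9, -0.6, 8.4]
grip_width: 0.019
gripper_force: 49.9
```

Call:
{"op": "play_rows", "data": {
  "commands": [
    [[0.53, 0, 0, 0, 0], [0.5, 0, 0, 0, 0], [0.45, 0, 0, 0, 0], [0.4, 0, 0, 0, 0], [0.3, 0, 0, 0, 0], [0.3, 0, 0, 0, 0]]
  ]
}}

```text
clock: 21.07
tcp_pos: [0.5283, 0.1755, 0.0476]
orientation: [2.471, 1.94, -0.0]
contact_force: [-0.8, 1.1, -0.1]
grip_width: 0.03
gripper_force: 0.0
```

Call:
{"op": "play_rows", "data": {
  "commands": [
    [[0.3, 0, 0, -0.05, 0], [0.2, 0, 0, -0.15, 0], [0.2, 0, 0, -0.25, 0], [0.2, 0, 0, -0.4, 0], [0.2, 0, 0, -0.55, 0], [0.2, 0, 0, -0.7, 0], [0.2, 0, 0, -0.7, 0], [0.2, 0, 0, -0.7, 0]]
  ]
}}

```text
clock: 21.73
tcp_pos: [0.5296, 0.176, 0.1903]
orientation: [2.471, 1.94, 0.007]
contact_force: [-0.7, -0.1, 0.0]
grip_width: 0.0345
gripper_force: 0.0
```

```bash
python3 s.py; python3 -c "
from h import *
b=viewer.grab_frame('side');a=viewer.grab_frame('top')
for f in(a,b):
  for t in('cap_top','weight','tool_stand','wing','pliers'): print(t,[(round(d['score'],2),[int(x) for x in d['rect']]) for d in viewer.trace(f,t)])
  print(proj(f,[[.5285,.1755,.032],[.5285,.1755,.086]]).round())
for d in viewer.trace(b,'cap_top'):
  m=d['pixels'].astype(np.uint8);c=max(cv2.findContours(m,0,1)[0],key=len)
  if len(c)>5: print(cv2.fitEllipse(c))
"
```

```text
turned 66.7 [0.5296 0.176  0.1903] [-0.7 -0.1  0. ] [-0.023 -0.004  0.039] -0.041
cap_top [(0.89, [353, 151, 389, 173]), (0.57, [224, 209, 236, 224]), (0.42, [137, 276, 179, 309])]
weight [(0.65, [273, 262, 287, 272])]
tool_stand [(0.59, [254, 124, 303, 155])]
wing [(0.84, [134, 276, 177, 309]), (0.52, [224, 199, 253, 242])]
pliers [(0.69, [376, 265, 396, 317])]
[[227. 215.]
 [225. 213.]]
cap_top [(0.57, [240, 183, 263, 210])]
weight [(0.65, [232, 264, 248, 282])]
tool_stand [(0.58, [327, 148, 378, 222])]
wing [(0.6, [115, 174, 176, 233])]
pliers [(0.66, [264, 361, 334, 409])]
[[251. 200.]
 [250. 185.]]
((250.441162109375, 200.04750061035156), (16.70905113220215, 26.429203033447266), 174.07403564453125)
```

```bash
python3 -c "
from h import *
print(r.hand_in())"
```

```text
the job is handed in; nothing more can be done
None
```

The cap is unscrewed, lifted out and set down upright in the larger black parts tray, and the job is handed in; hand-in gave no verdict, and the final detections agree with an upright cap and unmoved bystanders.

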